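# Find the full coin tin by its weight and rack it

## Robot

A 6-joint arm with a two-finger parallel gripper is mounted at the origin on a cart in front of the work surface, level with it; the furniture and walls round the work are solid. World frame = base frame: x ahead of the robot, y to its left, z up, the work surface at z = 0. Lengths are in mm, angles in degrees, forces in N, time in s.
With the tool pointing down it reaches from about 350 to 850 mm from the base axis. Payload 8.1 kg.
Tool frame: the origin (TCP) lies midway between the tips of the shut fingers; the grasp point (between the pads) lies 19 mm behind it (r.grip_point_offset is the distance from the TCP to the grasp point, in mm); z points along the fingers, y is the line along which they close (so a half turn about z gives the same grasp; the last joint's range is limited). The gripper opens to 85 mm and grips with 20 to 120 N. Pads are 22 mm wide; open, the fingers measure 114 mm over their backs; the gripper's body (76 mm by 85 mm) begins 54 mm behind the grasp point. The pads swing forward as they close: fully open they stand 13 mm farther back than shut.
Start: joints at [-68.721, 7.471, 85.268, -0, 87.261, -4.893], TCP at [264.667, -538.476, 231.292] pointing down, gripper open.
Joint ranges: [-169.43, 169.43], [-51.17, 129.36], [1.28, 143.12], [-76.62, 256.62], [0, 156.53], [-152.29, 152.29]. Speed limits (degrees/s): [136.94, 136.94, 159.86, 180, 180, 180].

## Interface

Orientations are given as [roll, pitch, yaw] about the fixed x, y, z axes, in that order (R = Rz(yaw) Ry(pitch) Rx(roll)).
In Python, from bench import r gives the robot as it stands.
- The arm moves only by the shell command python3 -m inch 'ROWS' [FORCE]. ROWS is JSON, one flat list of numbers, 7 for each row, row after row: the shift along the world's x, y, z in m, then the turn, a rotation vector about the world's x, y, z in degrees, then the closure in counts, from 0 (fully open) to 255 (shut). A call has 1 to 10 rows; each row shifts and turns the commanded pose from where the row before left it; what a row does not reach is not made up. A row lasts 1/10 s, in which the tool goes at most 50 mm and 8.59 degrees, less where a joint would pass 70% of its speed; a pose out of reach is approached as far as the arm can. A call with a gripper value outside its range is refused whole. The fingers move at their own pace and stop on an object; FORCE is the grip in N (left out, the last holds). Time passes only in rows, so rows that do not move let the fingers close. It gives the time, the measured TCP pose, the force and the opening at its end, in the units of the state.
- r.sense(): the state, without advancing time (a new reading comes with each control period).
- r.snapshot(name): name is "side" or "top"; returns (picture, depth): 420x560x3 uint8, red, green, blue; 420x560 float32, mm along the optical axis (not along the pixel's ray), 0 where there is no reading.
- r.get_calibration(name): a dict with "fovy" (degrees; the focal length in pixels is half the picture's height over the tangent of half this angle, whatever the lens; pixels are square), "cx", "cy" (the principal point, pixels), "position" and "rotation" of the camera in the world. Camera axes: x right, y up, looking along -z (the intrinsics and any distortion apply to the point x, -y, -z); pixel columns grow to the right and rows downward; lengths in mm; the calibration is good to about 2 mm. A picture is of the moment at which its call begins. get_calibration takes no time and is no camera call.
- r.hand_in(): hands the job in, once; it reports no verdict.
The state is a dict: "time": time; "joint_pos": joint angles; "qd": joint speeds; "joint_efforts": joint torques, N m; "tool_pos": TCP position; "tcp_rot": TCP orientation; "ft_force": force on the tool from outside, world axes, zero at the start; "wrist_torque": the same for the moment, N m; "finger_gap": finger opening in mm.
Only numpy, scipy, OpenCV 4.12 (cv2) and the standard library are available. Lean on these libraries where they do the work, as an engineer would, in place of code of your own. Each camera call takes 0.05 s, during which the arm holds its last target. There are 200 camera calls.

## Task

One of the three identical green coin tins is full of coins, the other two are all but empty: feel by lifting which one is full. Set the full tin down in the open end of the blue rack and gently slide it under the hood until it meets the stop, and only then slide one of the empty tins in behind it, right up against it. Leave the last tin standing upright on the desk, clear of the rack, and do not disturb the other things on the desk.

Things in the scene. Friction and masses are not known exactly. Their poses are not given: they have to be found in the camera images.
- rack: blue metal rack fixed to the desk, 164 x 72 mm: a straight lane along its x axis, uncovered at the -x end, hooded at the +x end. Origin on the desk under the lane's centre line; z up, +x leads along the lane into the hood. Floor top at z = 4 mm, from x = -87 to +77 mm, front end open. Lane 56 mm wide; walls to z = 16 mm, then lips flaring outwards to z = 24 mm (76 mm over all). The lane is slick
- rack_stop (a point): point on the lane's floor, on the centre line, at the face of the fixed stop inside the hood (rack x = 70 mm). The hood covers rack x = 30 to 77 mm, underside at z = 56 mm, top at z = 61 mm. A tin that is home has its centre at rack x = 46 mm and sticks 8 mm out of the hood; the tin behind it has its centre at rack x = -2 mm
- rack_load (a point): point on the lane's floor, on the centre line of the uncovered end, where a tin can be set down (rack x = -32 mm)
- tin_a: one of three identical square coin tins, green body with a steel lid and a closed coin slot, 48 x 48 x 46 mm high; origin at the centre of its underside, z up, x and y square to its sides. All three look alike: one (a different one each time) is full of coins and weighs about 0.4 to 0.55 kg, the other two are all but empty and weigh about 0.09 kg
- tin_b: one of three identical square coin tins, green body with a steel lid and a closed coin slot, 48 x 48 x 46 mm high; origin at the centre of its underside, z up, x and y square to its sides. All three look alike: one (a different one each time) is full of coins and weighs about 0.4 to 0.55 kg, the other two are all but empty and weigh about 0.09 kg
- tin_c: one of three identical square coin tins, green body with a steel lid and a closed coin slot, 48 x 48 x 46 mm high; origin at the centre of its underside, z up, x and y square to its sides. All three look alike: one (a different one each time) is full of coins and weighs about 0.4 to 0.55 kg, the other two are all but empty and weigh about 0.09 kg
- glue_stick: loose glue stick standing upright, yellow and blue, 28 mm across, 88 mm high; origin at the centre of its underside; to be left alone
- board_eraser: loose small white felt board eraser, 24 x 50 x 20 mm; origin at the centre of its underside; to be left alone
- tape_roll: loose roll of cream tape lying flat, 72 mm across, 18 mm high; origin at the centre of its underside; to be left alone
There are look-alikes about, which are no part of the job. What is shaped like the tin_c but purple or turquoise is not meant.

How it is judged (in metres and radians):
On the way, in this order (a step that is already met when the one before it is completed fails the run):
1. the full tin is in the rack, against the stop, and let go (((x of tin_a in the frame of rack between 0.0425 and 0.05 m and y of tin_a in the frame of rack between -0.008 and 0.008 m and z of tin_a in the frame of rack below 0.008 m and angle between tin_a's own z axis and vertical below 0.1 rad and contact force between the fingers and tin_a below 0.3 N and linear speed of tin_a below 0.01 m/s and contact force between tin_a and rack above 2.5 N) or (x of tin_b in the frame of rack between 0.0425 and 0.05 m and y of tin_b in the frame of rack between -0.008 and 0.008 m and z of tin_b in the frame of rack below 0.008 m and angle between tin_b's own z axis and vertical below 0.1 rad and contact force between the fingers and tin_b below 0.3 N and linear speed of tin_b below 0.01 m/s and contact force between tin_b and rack above 2.5 N) or (x of tin_c in the frame of rack between 0.0425 and 0.05 m and y of tin_c in the frame of rack between -0.008 and 0.008 m and z of tin_c in the frame of rack below 0.008 m and angle between tin_c's own z axis and vertical below 0.1 rad and contact force between the fingers and tin_c below 0.3 N and linear speed of tin_c below 0.01 m/s and contact force between tin_c and rack above 2.5 N))), for 0.2 s.
2. after that, an empty tin is in the rack right behind it, touching it, and let go (((x of tin_a in the frame of rack between 0.0425 and 0.05 m and y of tin_a in the frame of rack between -0.008 and 0.008 m and z of tin_a in the frame of rack below 0.008 m and angle between tin_a's own z axis and vertical below 0.1 rad and contact force between the fingers and tin_a below 0.3 N and linear speed of tin_a below 0.01 m/s and contact force between tin_a and rack above 2.5 N) or (x of tin_b in the frame of rack between 0.0425 and 0.05 m and y of tin_b in the frame of rack between -0.008 and 0.008 m and z of tin_b in the frame of rack below 0.008 m and angle between tin_b's own z axis and vertical below 0.1 rad and contact force between the fingers and tin_b below 0.3 N and linear speed of tin_b below 0.01 m/s and contact force between tin_b and rack above 2.5 N) or (x of tin_c in the frame of rack between 0.0425 and 0.05 m and y of tin_c in the frame of rack between -0.008 and 0.008 m and z of tin_c in the frame of rack below 0.008 m and angle between tin_c's own z axis and vertical below 0.1 rad and contact force between the fingers and tin_c below 0.3 N and linear speed of tin_c below 0.01 m/s and contact force between tin_c and rack above 2.5 N)) and ((x of tin_a in the frame of rack between -0.007 and 0.006 m and y of tin_a in the frame of rack between -0.008 and 0.008 m and z of tin_a in the frame of rack below 0.008 m and angle between tin_a's own z axis and vertical below 0.1 rad and contact force between the fingers and tin_a below 0.3 N and linear speed of tin_a below 0.01 m/s and contact force between tin_a and rack below 2.5 N) or (x of tin_b in the frame of rack between -0.007 and 0.006 m and y of tin_b in the frame of rack between -0.008 and 0.008 m and z of tin_b in the frame of rack below 0.008 m and angle between tin_b's own z axis and vertical below 0.1 rad and contact force between the fingers and tin_b below 0.3 N and linear speed of tin_b below 0.01 m/s and contact force between tin_b and rack below 2.5 N) or (x of tin_c in the frame of rack between -0.007 and 0.006 m and y of tin_c in the frame of rack between -0.008 and 0.008 m and z of tin_c in the frame of rack below 0.008 m and angle between tin_c's own z axis and vertical below 0.1 rad and contact force between the fingers and tin_c below 0.3 N and linear speed of tin_c below 0.01 m/s and contact force between tin_c and rack below 2.5 N))), for 0.2 s.
At the end, for the whole second after the job is handed in: The full tin rests in the lane within 3.5 mm of the stop, an empty tin rests in the lane behind it within 5 mm of its fully home place (rack x = -2 mm), and the third tin stands upright on the desk over 110 mm from the rack's origin (centres); all released (all of step 2 and ((height (world z) of tin_a below 0.006 m and angle between tin_a's own z axis and vertical below 0.1 rad and horizontal distance between tin_a and rack above 0.11 m) or (height (world z) of tin_b below 0.006 m and angle between tin_b's own z axis and vertical below 0.1 rad and horizontal distance between tin_b and rack above 0.11 m) or (height (world z) of tin_c below 0.006 m and angle between tin_c's own z axis and vertical below 0.1 rad and horizontal distance between tin_c and rack above 0.11 m))); the robot touches nothing.
It fails at once if the glue stick, board eraser or tape roll is moved by more than 30 mm (distance of any of glue_stick, board_eraser, tape_roll from where it was at the start of the episode above 0.03 m).
It fails at once if the glue stick is knocked over (angle between glue_stick's own z axis and vertical above 0.5 rad).
It fails at once if a tin is rammed into the rack with more than 100 N (contact force between any of tin_a, tin_b, tin_c and rack above 100 N).
It also fails if it takes over 72 s, if anything falls off the work surface, if the arm or the gripper's body presses on something with over 40 N, if the wrist force passes 120 N, or if a joint passes its speed limit or range.

## Working session

There is one attempt and no reset: what is moved stays moved. The work goes in short steps, Python scripts to look and compute and a shell command to move; the robot and the scene stay as the last step left them, time stands still between calls to the robot, and variables do not carry over. Pictures are saved under pics/ and viewed, on a budget of 10 in all, crops included, one or two more only if the job needs it, and the job is handed in when it is done.

```bash
mkdir -p pics; ls
python3 - <<'E'
from bench import r
import cv2,numpy as np
for n in("side","top"):
    p,d=r.snapshot(n); np.savez(f"pics/{n}0.npz",p=p,d=d); cv2.imwrite(f"pics/{n}0.png",p[:,:,::-1])
    c=r.get_calibration(n);print(n,c)
    print((d==0).mean(),d[d>0].min(),d.max())
s=r.sense();print(s)
E
```

```text
pics
side {'fovy': 54.96843836934357, 'cx': 280.954537419638, 'cy': 208.71887699451025, 'position': array([ 536.78202457, -816.21633557,  684.43406933]), 'rotation': array([48.76989053, -1.05052508, -3.81416632])}
0.004077380952380952 364.05508 2297.9512
top {'fovy': 49.711306912138554, 'cx': 283.4559691377178, 'cy': 210.8652855317462, 'position': array([430.68850287, -93.1447868 , 919.71814485]), 'rotation': array([  9.53899687,   0.75697342, -89.60960985])}
0.004204931972789116 747.12225 1827.8075
{'time': 0.1, 'joint_pos': array([-6.87202706e+01,  7.51143545e+00,  8.53231040e+01,  6.69203970e-04,
        8.72596867e+01, -4.89400455e+00]), 'qd': array([ 0.07488018, -0.03848192, -0.10083425, -0.03250667, -0.09396916,
       -0.01493252]), 'joint_efforts': array([ 8.39446566e-04, -5.70953500e+01, -5.01941049e+01, -1.08840902e-04,
        8.11701408e-03, -1.77151435e-05]), 'tool_pos': array([ 264.4959969 , -538.01793051,  230.34187231]), 'tcp_rot': array([-1.79906174e+02, -8.70462536e-03,  2.61736942e+01]), 'ft_force': array([ 0.08349644,  0.8627183 , -0.46091869]), 'wrist_torque': array([0.010087  , 0.0308321 , 0.01958847]), 'finger_gap': 85.52915800031843}
```

View pics/top0.png

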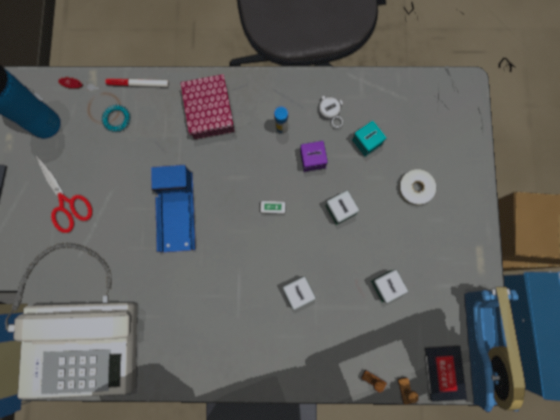

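View pics/side0.png

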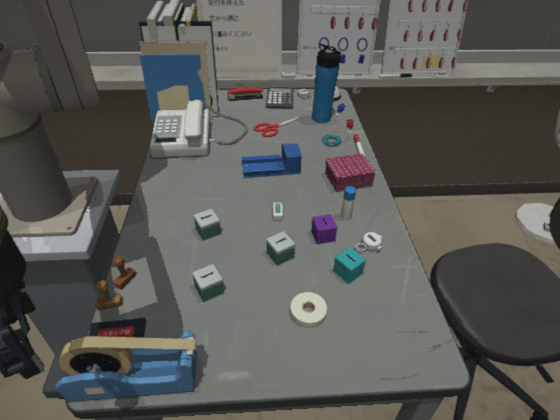

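Top view (up = +x, left = +y): steel-lidded candidates are at (343,207), (299,293) and (390,286). The look-alikes are purple at (314,155) and turquoise at (370,138), and the side view shows green bodies at (281,248), (207,224) and (208,282). The rack is at (175,208) with its hood at the top. The eraser is at (273,208), the glue stick at (281,120) and the tape at (418,187).

```bash
cat > h.py <<'E'
import numpy as np,cv2
from scipy.spatial.transform import Rotation as Ro
from bench import r
def cam(n):
    c=r.get_calibration(n); return c,Ro.from_euler('xyz',c['rotation'],degrees=True).as_matrix(),210/np.tan(np.radians(c['fovy']/2))
def ray(n,uv):
    c,R,f=cam(n); uv=np.atleast_2d(np.asarray(uv,float))
    d=np.c_[(uv[:,0]-c['cx'])/f,-(uv[:,1]-c['cy'])/f,-np.ones(len(uv))]
    return np.array(c['position']),d@R.T
def plane(n,uv,z):
    o,d=ray(n,uv); return o+d*((z-o[2])/d[:,2])[:,None]
def tri(a,b):
    o1,d1=ray('top',a);o2,d2=ray('side',b);d1=d1[0];d2=d2[0]
    t=np.linalg.lstsq(np.c_[d1,-d2],o2-o1,rcond=None)[0]
    p,q=o1+t[0]*d1,o2+t[1]*d2; return (p+q)/2,np.linalg.norm(p-q)
def rects(mask,lo,hi):
    cs=cv2.findContours(mask.astype(np.uint8)*255,cv2.RETR_EXTERNAL,cv2.CHAIN_APPROX_NONE)[0]
    return [c for c in cs if lo<cv2.contourArea(c)<hi]
def wrect(n,c,z):
    w=plane(n,c[:,0,:],z)[:,:2].astype(np.float32); return cv2.minAreaRect(w)
E
python3 - <<'E'
from h import *
T=np.load('pics/top0.npz');S=np.load('pics/side0.npz')
def lid(p):
    h=cv2.cvtColor(p,cv2.COLOR_RGB2HSV); return (h[...,1]<45)&(h[...,2]>140)
res={}
for n,I in(('top',T['p']),('side',S['p'])):
    for c in rects(lid(I),120,1200):
        m=cv2.moments(c);u=m['m10']/m['m00'],m['m01']/m['m00']
        if n=='top' and not(250<u[0]<420 and 150<u[1]<320):continue
        if n=='side' and not(180<u[0]<310 and 190<u[1]<320):continue
        R=wrect(n,c,46);print(n,np.round(u,1),[np.round(x,1) for x in R]);res.setdefault(n,[]).append(u)
for a in res['top']:
    for b in res['side']:
        p,e=tri(a,b)
        if e<12 and abs(p[2]-40)<40:print(np.round(a),np.round(b),p.round(1),e.round(1))
# blue rack
h=cv2.cvtColor(T['p'],cv2.COLOR_RGB2HSV);m=(h[...,0]>98)&(h[...,0]<122)&(h[...,1]>110)&(h[...,2]>50)
for c in rects(m,600,6000):
    x,y,w,hh=cv2.boundingRect(c)
    if not(130<x<210 and 140<y<270):continue
    print('rack',x,y,w,hh)
    for z in(4,24):print(z,wrect('top',c,z),cv2.boxPoints(wrect('top',c,z)).round())
crop=cv2.resize(T['p'][155:260,140:205],None,fx=5,fy=5,interpolation=cv2.INTER_CUBIC)
crop2=cv2.resize(T['p'][190:310,275:415],None,fx=3,fy=3,interpolation=cv2.INTER_CUBIC)
H=np.zeros((530,750,3),np.uint8);H[:525,:325]=crop;H[:360,330:750]=crop2
cv2.imwrite('pics/crop1.png',H[...,::-1])
E
```

```text
top [299.1 292.7] [array([ 420.3, -111.3]), array([44.3, 45.2]), np.float64(26.6)]
top [391.4 285.9] [array([ 434.4, -286.2]), array([45.6, 45.8]), np.float64(27.4)]
top [272.6 206.4] [array([586., -59.]), array([21.9, 45.2]), np.float64(0.2)]
top [342.9 205.5] [array([ 588.6, -196.8]), array([45.3, 45.7]), np.float64(28.9)]
top [418.  186.1] [array([ 628.4, -344.7]), array([66.6, 68.8]), np.float64(87.9)]
side [308.4 307. ] [array([ 630.1, -371.1]), array([67.1, 69.8]), np.float64(86.9)]
side [206.7 275.5] [array([ 434.4, -285.7]), array([46.2, 47.1]), np.float64(27.2)]
side [280.3 240.9] [array([ 588.2, -196.5]), array([46.7, 47. ]), np.float64(29.3)]
side [205.9 217.2] [array([ 420.3, -111.6]), array([46.3, 47.3]), np.float64(26.0)]
[299. 293.] [206. 217.] [ 420.1 -111.3   45.5] 0.2
[391. 286.] [207. 275.] [ 434.2 -286.3   45.9] 0.1
[343. 206.] [280. 241.] [ 588.5 -196.9   45.7] 0.2
[418. 186.] [308. 307.] [ 634.1 -352.7   18.1] 0.4
rack 151 165 44 87
4 ((590.4417724609375, 148.2017059326172), (179.6475830078125, 84.8450698852539), 5.103421211242676) [[497. 182.]
 [505.  98.]
 [684. 114.]
 [676. 198.]]
24 ((586.95263671875, 142.9305419921875), (175.72393798828125, 82.99201202392578), 5.103415489196777) [[496. 176.]
 [503.  94.]
 [678. 109.]
 [671. 192.]]
```

View pics/crop1.png

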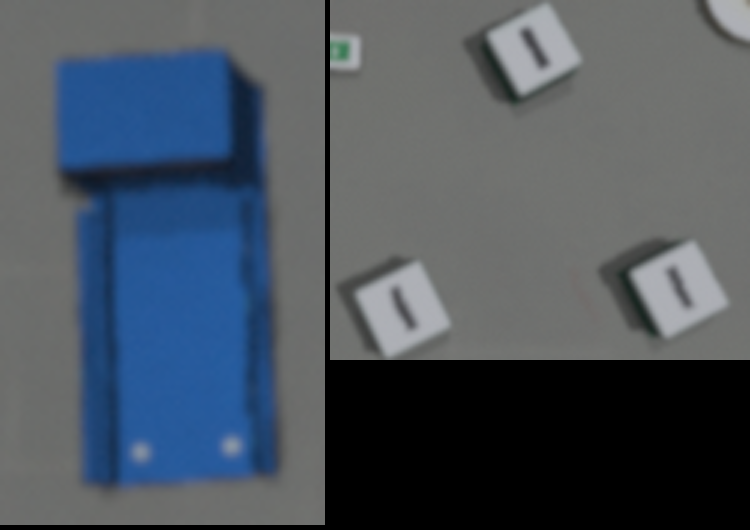

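The crop confirms three steel lids, each measured at z≈45.7 from the two views, and the rack with its hood at the top and its open end at the bottom. Next I'll measure the rack pose from the hood top, the lips and the front floor edge.

Run:
```python
from h import *
T=np.load('pics/top0.npz');S=np.load('pics/side0.npz')
def P(a):return np.array([[140+x/5-.4,155+y/5-.4] for x,y in a])
print('hood z61',plane('top',P([(57,60),(228,50),(230,162),(62,170)]),61).round(1).tolist())
print('lipL z24',plane('top',P([(80,212),(85,485)]),24).round(1).tolist())
print('lipR z24',plane('top',P([(263,200),(275,470)]),24).round(1).tolist())
print('floor z4',plane('top',P([(118,485),(255,478)]),4).round(1).tolist())
for n,I in(('top',T),('side',S)):
    h=cv2.cvtColor(I['p'],cv2.COLOR_RGB2HSV);m=(h[...,0]>98)&(h[...,0]<122)&(h[...,1]>110)&(h[...,2]>50)
    v,u=np.nonzero(m); d=I['d'][v,u]; c,R,f=cam(n); o,dd=ray(n,np.c_[u,v]); w=o+dd*d[:,None]
    k=(w[:,0]>470)&(w[:,0]<700)&(w[:,1]>70)&(w[:,1]<220)&(d>0);w=w[k]
    print(n,len(w),np.histogram(w[:,2],bins=np.arange(-4,80,4)))
    for lo,hi in((57,66),(0,8),(16,28)):
        q=w[(w[:,2]>lo)&(w[:,2]<hi)]
        if len(q)>20:
            print(lo,hi,len(q),np.median(q[:,2]).round(1),[np.round(x,1) for x in cv2.minAreaRect(q[:,:2].astype(np.float32))])
```

```text
hood z61 [[661.7, 179.5, 61.0], [666.0, 112.4, 61.0], [621.1, 109.7, 61.0], [617.7, 175.1, 61.0]]
lipL z24 [[608.4, 178.4, 24.0], [498.1, 170.5, 24.0]]
lipR z24 [[613.6, 104.4, 24.0], [504.5, 95.3, 24.0]]
floor z4 [[499.7, 163.0, 4.0], [502.9, 107.5, 4.0]]
top 3167 (array([  35, 1053,  603,   47,  118,  191,  236,   35,   10,   10,   12,
          7,    8,    6,   21,  497,  277,    1,    0,    0]), array([-4,  0,  4,  8, 12, 16, 20, 24, 28, 32, 36, 40, 44, 48, 52, 56, 60,
       64, 68, 72, 76]))
57 66 739 59.6 [array([641.5, 145.3]), array([46.5, 67.9]), np.float64(4.3)]
0 8 1656 3.4 [array([581.9, 137.6]), array([159.5,  65.2]), np.float64(4.7)]
16 28 462 20.6 [array([580.1, 140.1]), array([155.8,  74.8]), np.float64(4.9)]
side 1295 (array([  4, 280, 203, 113, 122, 113,  94,  22,  15,  20,  22,  22,  17,
        21,  20, 160,  47,   0,   0,   0]), array([-4,  0,  4,  8, 12, 16, 20, 24, 28, 32, 36, 40, 44, 48, 52, 56, 60,
       64, 68, 72, 76]))
57 66 198 59.1 [array([641.5, 144.1]), array([43.6, 66.1]), np.float64(2.8)]
0 8 483 3.7 [array([581.4, 139.5]), array([158.2,  72.2]), np.float64(5.1)]
16 28 229 20.0 [array([579.5, 142.6]), array([159.2,  77. ]), np.float64(6.4)]
```

Two views agree on the tins: A (420,-111) yaw 26.5°, B (434,-286) yaw 27.3°, C (588,-197) yaw 29°, lid tops 45.7 mm against 46 expected. The rack origin is about (588,140.5), yaw about 4.6°, with hood top 60, floor 3.5 and lip width 75, all matching the text. I'll go to B first, since the tool yaw already suits it.

```bash
python3 -m inch '[0.017,0.0252,0,0,0,0.1,0,0.017,0.0252,0,0,0,0.1,0,0.017,0.0252,0,0,0,0.1,0,0.017,0.0252,0,0,0,0.1,0,0.017,0.0252,0,0,0,0.1,0,0.017,0.0252,0,0,0,0.1,0,0.017,0.0252,-0.01,0,0,0.1,0,0.017,0.0252,-0.02,0,0,0.1,0,0.017,0.0252,-0.02,0,0,0.1,0,0.017,0.0252,-0.02,0,0,0.1,0]' 40
python3 -m inch '[0,0,-0.03,0,0,0,0,0,0,-0.03,0,0,0,0,0,0,-0.03,0,0,0,0,0,0,-0.025,0,0,0,0,0,0,-0.02,0,0,0,0,0,0,-0.015,0,0,0,0,0,0,0,0,0,0,0,0,0,0,0,0,0,0]' 40
```

```text
time: 1.1
tool_pos: [435.0, -285.2, 160.3]
tcp_rot: [-180.0, 0.0, 27.2]
ft_force: [0.1, -0.2, -0.3]
finger_gap: 85.5
time: 1.9
tool_pos: [434.7, -286.5, 11.6]
tcp_rot: [-180.0, 0.0, 27.2]
ft_force: [-0.2, -0.5, 0.4]
finger_gap: 85.6
```

Close, then lift 25 mm and weigh.

```bash
python3 -m inch '[0,0,-0.003,0,0,0,255,0,0,0,0,0,0,255,0,0,0,0,0,0,255,0,0,0,0,0,0,255,0,0,0,0,0,0,255,0,0,0,0,0,0,255,0,0,0,0,0,0,255,0,0,0,0,0,0,255]' 40
python3 -m inch '[0,0,0.005,0,0,0,255,0,0,0.01,0,0,0,255,0,0,0.01,0,0,0,255,0,0,0,0,0,0,255,0,0,0,0,0,0,255,0,0,0,0,0,0,255,0,0,0,0,0,0,255]' 40
python3 -m inch '[0,0,0,0,0,0,255,0,0,0,0,0,0,255]'
```

```text
time: 2.7
tool_pos: [435.1, -286.7, 9.2]
tcp_rot: [180.0, -0.0, 27.2]
ft_force: [-0.5, 2.9, 6.1]
finger_gap: 47.6
time: 3.4
tool_pos: [434.3, -286.2, 32.8]
tcp_rot: [-179.9, 0.0, 27.2]
ft_force: [0.5, -0.0, -5.4]
finger_gap: 47.6
time: 3.6
tool_pos: [434.5, -286.3, 33.0]
tcp_rot: [-180.0, 0.0, 27.2]
ft_force: [-0.4, -0.4, -3.8]
finger_gap: 47.4
```

About 4–5 N against a baseline of 0: B looks full. I'll confirm it with a still reading on the way to the rack.

```bash
python3 -m inch '[0,0,0.04,0,0,0,255,0,0,0.04,0,0,0,255,0.008,0.03,0,0,0,8.4,255,0.008,0.03,0,0,0,8.4,255,0.008,0.03,0,0,0,8.4,255,0.008,0.03,0,0,0,8.4,255,0.008,0.03,0,0,0,8.4,255,0.008,0.03,0,0,0,8.4,255,0.008,0.03,0,0,0,8.4,255,0.008,0.03,0,0,0,8.4,255]' 
python3 -m inch '[0.0076,0.0263,0,0,0,0.2,255,0.0076,0.0263,0,0,0,0,255,0.0076,0.0263,0,0,0,0,255,0.0076,0.0263,0,0,0,0,255,0.0076,0.0263,0,0,0,0,255,0.0076,0.0263,0,0,0,0,255,0.0076,0.0263,0,0,0,0,255,0,0,0,0,0,0,255,0,0,0,0,0,0,255,0,0,0,0,0,0,255]' 
python3 -m inch '[0,0,0,0,0,0,255,0,0,0,0,0,0,255,0,0,0,0,0,0,255]'
python3 - <<'E'
from h import *
p,d=r.snapshot('top');q,d2=r.snapshot('side');print(r.sense()['ft_force'])
H=np.zeros((480,780,3),np.uint8)
H[:480,:360]=cv2.resize(p[145:265,130:220],None,fx=4,fy=4,interpolation=2);H[:360,370:780]=cv2.resize(q[80:200,200:320],(410,360),interpolation=2)
cv2.imwrite('pics/c2.png',H[...,::-1])
E
```

```text
time: 4.6
tool_pos: [498.8, -45.2, 113.2]
tcp_rot: [-180.0, 0.0, 94.7]
ft_force: [1.0, -1.3, -5.5]
finger_gap: 47.5
time: 5.6
tool_pos: [551.5, 137.0, 112.9]
tcp_rot: [-180.0, 0.0, 94.6]
ft_force: [-0.3, -0.3, -4.5]
finger_gap: 47.5
time: 5.9
tool_pos: [551.9, 137.1, 113.4]
tcp_rot: [180.0, 0.0, 94.5]
ft_force: [0.6, -0.3, -4.5]
finger_gap: 47.2
[-0.10321057 -0.10293154 -4.25029176]
```

View pics/c2.png

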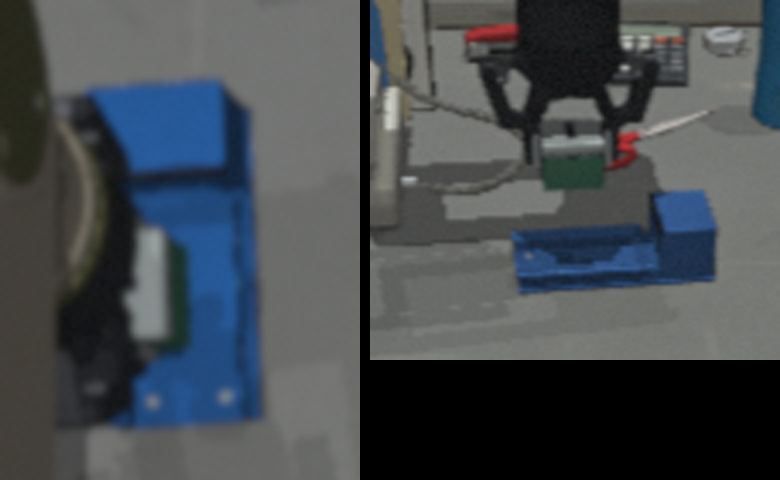

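The picture shows the green tin upright in the gripper over the open end of the rack, clear of the hood. The still weight is 4.3 N (about 0.44 kg), so this is the full one. Lowering now.

```bash
python3 -m inch '[0,0.0005,-0.02,0,0,0,255,0,0,-0.02,0,0,0,255,0,0,-0.02,0,0,0,255,0,0,-0.015,0,0,0,255,0,0,-0.005,0,0,0,255,0,0,-0.005,0,0,0,255,0,0,-0.005,0,0,0,255,0,0,-0.004,0,0,0,255,0,0,0,0,0,0,255,0,0,0,0,0,0,255]'
python3 -m inch '[0,0,-0.002,0,0,0,255,0,0,-0.002,0,0,0,255,0,0,-0.001,0,0,0,255,0,0,0,0,0,0,255,0,0,0,0,0,0,255]'
```

```text
time: 7.0
tool_pos: [552.1, 138.2, 19.6]
tcp_rot: [180.0, -0.0, 94.6]
ft_force: [0.1, -0.1, -4.6]
finger_gap: 47.6
time: 7.5
tool_pos: [551.8, 138.1, 14.3]
tcp_rot: [-180.0, 0.0, 94.6]
ft_force: [0.1, 0.3, -4.2]
finger_gap: 47.5
```

```bash
python3 -m inch '[0,0,-0.001,0,0,0,255,0,0,-0.001,0,0,0,255,0,0,0,0,0,0,255,0,0,0,0,0,0,255]'
```

```text
time: 7.9
tool_pos: [552.4, 138.2, 13.3]
tcp_rot: [179.9, -0.0, 94.6]
ft_force: [-3.9, -1.5, 5.1]
finger_gap: 47.8
```

Contact with the floor (the force has turned to +5). Release, rise, and back off behind the tin with shut fingers.

```bash
python3 -m inch '[0,0,0,0,0,0,50,0,0,0,0,0,0,50,0,0,0,0,0,0,50,0,0,0,0,0,0,50,0,0,0.02,0,0,0,50,0,0,0.025,0,0,0,50,0,0,0.025,0,0,0,50,-0.02,-0.0016,0,0,0,0,255,-0.02,-0.0016,0,0,0,0,255,-0.018,-0.0014,0,0,0,0,255]'
python3 -m inch '[0,0,0,0,0,0,255,0,0,0,0,0,0,255,0,0,0,0,0,0,255,0,0,0,0,0,0,255]'
python3 - <<'E'
from h import *
p,d=r.snapshot('top');q,d2=r.snapshot('side');print(r.sense()['finger_gap'],r.sense()['tool_pos'])
H=np.zeros((480,780,3),np.uint8)
H[:480,:360]=cv2.resize(p[145:265,130:220],None,fx=4,fy=4,interpolation=2);H[:360,370:780]=cv2.resize(q[80:200,200:320],(410,360),interpolation=2)
cv2.imwrite('pics/c3.png',H[...,::-1])
E
```

```text
time: 8.9
tool_pos: [493.2, 133.5, 82.4]
tcp_rot: [180.0, -0.0, 94.6]
ft_force: [-0.1, 0.9, 0.3]
finger_gap: 25.6
time: 9.3
tool_pos: [494.7, 133.5, 82.4]
tcp_rot: [180.0, 0.0, 94.6]
ft_force: [0.4, -0.4, 0.3]
finger_gap: -0.1
0.08152969279811097 [494.35836218 133.51359399  82.24880956]
```

View pics/c3.png

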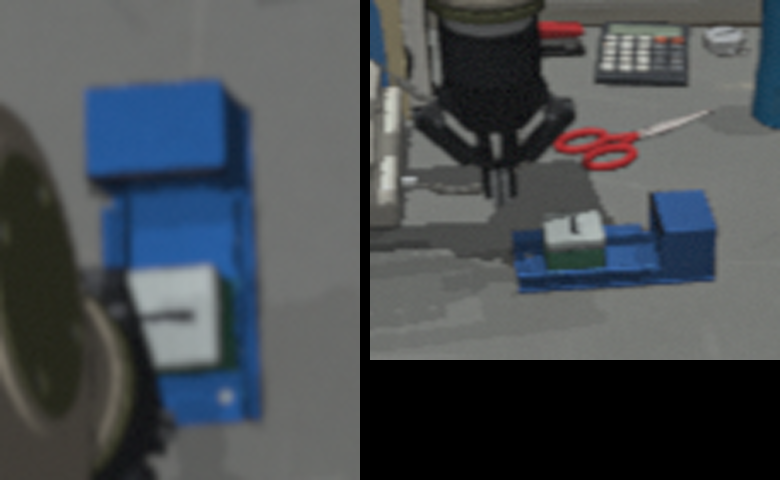

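The picture shows the tin standing flat and straight in the lane (lid at about (175,318) in the left crop), with the shut fingers behind it. Lower and push.

```bash
python3 -m inch '[0,0,-0.02,0,0,0,255,0,0,-0.02,0,0,0,255,0,0,-0.015,0,0,0,255,0,0,0,0,0,0,255,0.008,0.0006,0,0,0,0,255,0.006,0.0005,0,0,0,0,255,0.003,0.0002,0,0,0,0,255,0.004,0.0003,0,0,0,0,255,0.006,0.0005,0,0,0,0,255,0.006,0.0005,0,0,0,0,255]'
python3 -m inch '[0.006,0.0005,0,0,0,0,255,0.006,0.0005,0,0,0,0,255,0.006,0.0005,0,0,0,0,255,0.006,0.0005,0,0,0,0,255,0.006,0.0005,0,0,0,0,255,0.006,0.0005,0,0,0,0,255,0.006,0.0004,0,0,0,0,255,0.005,0.0004,0,0,0,0,255,0.004,0.0003,0,0,0,0,255,0.003,0.0002,0,0,0,0,255]'
```

```text
time: 10.4
tool_pos: [527.1, 136.2, 27.4]
tcp_rot: [-180.0, -0.0, 94.6]
ft_force: [-2.1, 0.1, 2.3]
finger_gap: -0.2
time: 11.4
tool_pos: [581.2, 140.4, 27.2]
tcp_rot: [-180.0, 0.0, 94.6]
ft_force: [-3.1, -0.8, 3.0]
finger_gap: 0.2
```

```bash
python3 -m inch '[0.002,0.0002,0,0,0,0,255,0.002,0.0002,0,0,0,0,255,0.002,0.0001,0,0,0,0,255,0.002,0.0002,0,0,0,0,255,0.001,0.0001,0,0,0,0,255,0.001,0.0001,0,0,0,0,255,0,0,0,0,0,0,255]'
python3 -m inch '[0.001,0.0001,0,0,0,0,255,0.001,0.0001,0,0,0,0,255,0,0,0,0,0,0,255]'
```

```text
time: 12.1
tool_pos: [591.0, 141.3, 27.3]
tcp_rot: [180.0, -0.0, 94.6]
ft_force: [-1.7, -0.2, 0.4]
finger_gap: -0.1
time: 12.4
tool_pos: [593.0, 141.5, 27.3]
tcp_rot: [180.0, -0.0, 94.6]
ft_force: [-1.6, -0.4, 0.2]
finger_gap: -0.1
```

```bash
python3 -m inch '[0.001,0.0001,0,0,0,0,255,0.001,0.0001,0,0,0,0,255,0,0,0,0,0,0,255]'
python3 -m inch '[0.001,0.0001,0,0,0,0,255,0,0,0,0,0,0,255]'
```

```text
time: 12.7
tool_pos: [595.0, 141.7, 27.2]
tcp_rot: [180.0, 0.0, 94.6]
ft_force: [-2.0, -0.6, 0.6]
finger_gap: 0.3
time: 12.9
tool_pos: [596.0, 141.8, 27.3]
tcp_rot: [180.0, 0.0, 94.6]
ft_force: [-1.1, -0.7, 0.7]
finger_gap: 0.3
```

```bash
python3 -m inch '[0.001,0.0001,0,0,0,0,255,0,0,0,0,0,0,255]'
python3 -m inch '[0.001,0.0001,0,0,0,0,255,0,0,0,0,0,0,255]'
python3 -m inch '[0.001,0.0001,0,0,0,0,255,0,0,0,0,0,0,255]'
```

```text
time: 13.1
tool_pos: [597.0, 141.9, 27.3]
tcp_rot: [180.0, -0.0, 94.6]
ft_force: [-1.0, -0.1, -0.7]
finger_gap: -0.0
time: 13.3
tool_pos: [598.0, 142.1, 27.3]
tcp_rot: [180.0, -0.0, 94.6]
ft_force: [-2.3, -0.4, 0.8]
finger_gap: 0.2
time: 13.5
tool_pos: [598.3, 142.2, 27.2]
tcp_rot: [-179.9, -0.0, 94.6]
ft_force: [-5.1, -0.1, 2.6]
finger_gap: -0.1
```

```bash
python3 -m inch '[0.001,0.0001,0,0,0,0,255,0,0,0,0,0,0,255]'
python3 -m inch '[0.001,0.0001,0,0,0,0,255,0,0,0,0,0,0,255]'
```

```text
time: 13.7
tool_pos: [598.4, 142.3, 27.2]
tcp_rot: [-179.8, -0.0, 94.6]
ft_force: [-11.0, -1.2, 7.9]
finger_gap: -0.1
time: 13.9
tool_pos: [598.4, 142.3, 27.2]
tcp_rot: [-179.7, 0.0, 94.6]
ft_force: [-16.4, -1.5, 12.2]
finger_gap: -0.5
```

Stop met: the force climbs with no motion at x = 598.4. Back off, rise and check.

```bash
python3 -m inch '[-0.006,-0.0005,0,0,0,0,255,-0.012,-0.001,0,0,0,0,255,-0.02,-0.0016,0,0,0,0,200,-0.01,0,0.03,0,0,0,100,0,-0.02,0.04,0,0,0,0,-0.01,-0.04,0.02,0,0,0,0,-0.01,-0.04,0,0,0,0,0,-0.01,-0.04,0,0,0,0,0,0,0,0,0,0,0,0]'
python3 - <<'E'
from h import *
p,d=r.snapshot('top');q,d2=r.snapshot('side');print(r.sense()['tool_pos'])
H=np.zeros((480,780,3),np.uint8)
H[:480,:360]=cv2.resize(p[145:265,130:220],None,fx=4,fy=4,interpolation=2);H[:360,370:780]=cv2.resize(q[80:200,200:320],(410,360),interpolation=2)
cv2.imwrite('pics/c4.png',H[...,::-1])
h=cv2.cvtColor(p,cv2.COLOR_RGB2HSV);m=(h[...,1]<45)&(h[...,2]>140)
for c in rects(m,80,1200):
    M=cv2.moments(c);u=M['m10']/M['m00'],M['m01']/M['m00']
    if 140<u[0]<420 and 150<u[1]<320:print(np.round(u,1),[np.round(x,1) for x in wrect('top',c,46)],[np.round(x,1) for x in wrect('top',c,50)])
E
```

```text
time: 14.8
tool_pos: [522.6, -5.0, 117.9]
tcp_rot: [179.9, 0.1, 94.4]
ft_force: [0.2, 0.6, 0.2]
finger_gap: 85.6
[523.25374429  -1.67869672 117.71663857]
[299.2 292.8] [array([ 420.2, -111.1]), array([45.9, 45.6]), np.float64(26.6)] [array([ 420.2, -111. ]), array([45.7, 45.4]), np.float64(26.6)]
[342.9 205.5] [array([ 588.8, -196.7]), array([45.5, 46. ]), np.float64(28.5)] [array([ 588.1, -196.2]), array([45.3, 45.8]), np.float64(28.5)]
[418.1 186.1] [array([ 628.4, -344.7]), array([66.6, 68.8]), np.float64(87.9)] [array([ 627.5, -343.5]), array([66.3, 68.4]), np.float64(87.9)]
```

View pics/c4.png

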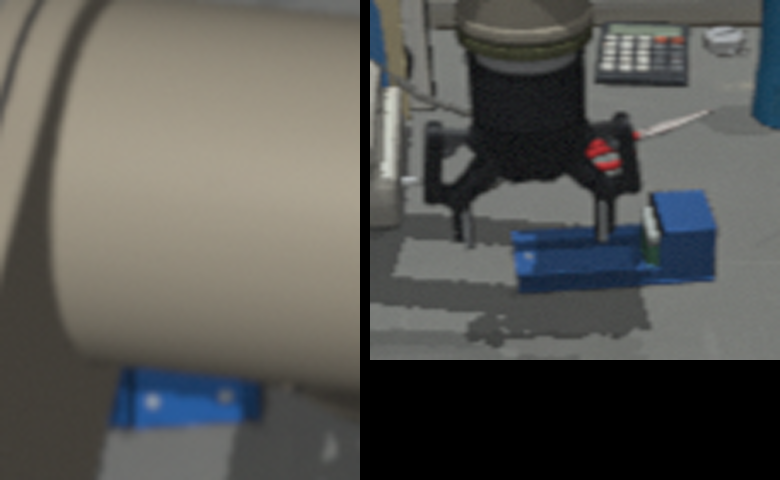

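The side crop shows the full tin about 8 mm out of the hood at (650,240), i.e. home. Next is tin A at (420.2,-111.2), yaw 26.6.

```bash
python3 -m inch '[-0.0129,-0.0137,0,0,0,-8.49,0,-0.0129,-0.0137,0,0,0,-8.49,0,-0.0129,-0.0137,0,0,0,-8.49,0,-0.0129,-0.0137,0,0,0,-8.49,0,-0.0129,-0.0137,0,0,0,-8.49,0,-0.0129,-0.0137,0,0,0,-8.49,0,-0.0129,-0.0137,0,0,0,-8.49,0,-0.0129,-0.0137,0,0,0,-8.49,0,0,0,0,0,0,0,0,0,0,0,0,0,0,0]'
python3 -m inch '[0,0,0,0,0,0,0]'
```

```text
time: 15.9
tool_pos: [420.4, -109.7, 117.5]
tcp_rot: [180.0, -0.1, 26.9]
ft_force: [0.4, 0.5, 0.2]
finger_gap: 85.7
time: 16.0
tool_pos: [420.5, -109.6, 117.5]
tcp_rot: [180.0, -0.0, 26.9]
ft_force: [0.3, 1.1, 0.8]
finger_gap: 85.8
```

```bash
python3 -m inch '[-0.0003,-0.0015,-0.03,0,0,-0.3,0,0,0,-0.03,0,0,0,0,0,0,-0.025,0,0,0,0,0,0,-0.015,0,0,0,0,0,0,-0.009,0,0,0,0,0,0,0,0,0,0,0]'
python3 -m inch '[0,0,0,0,0,0,255,0,0,0,0,0,0,255,0,0,0,0,0,0,255,0,0,0,0,0,0,255,0,0,0,0,0,0,255,0,0,0,0,0,0,255,0,0,0,0,0,0,255]' 40
python3 -m inch '[0,0,0.005,0,0,0,255,0,0,0.01,0,0,0,255,0,0,0.02,0,0,0,255,0,0,0.035,0,0,0,255,0,0,0.035,0,0,0,255,0,0,0,0,0,0,255,0,0,0,0,0,0,255,0,0,0,0,0,0,255]'
python3 -m inch '[0,0,0,0,0,0,255]'
```

```text
time: 16.6
tool_pos: [418.7, -111.0, 7.1]
tcp_rot: [-179.9, 0.1, 26.5]
ft_force: [-0.0, -0.2, -0.8]
finger_gap: 85.3
time: 17.3
tool_pos: [420.5, -112.3, 9.5]
tcp_rot: [179.9, -0.1, 26.4]
ft_force: [0.1, 0.4, 7.7]
finger_gap: 47.7
time: 18.1
tool_pos: [418.6, -111.6, 112.4]
tcp_rot: [-179.9, 0.1, 26.3]
ft_force: [-0.1, 0.7, -1.8]
finger_gap: 47.7
time: 18.2
tool_pos: [418.3, -111.5, 111.9]
tcp_rot: [-179.9, 0.1, 26.3]
ft_force: [0.1, 1.0, -0.8]
finger_gap: 47.2
```

Tin A weighs about 1 N: empty. Carry it to the load point, slightly further back.

```bash
python3 -m inch '[0.0142,0.0277,0,0,0,7.58,255,0.0142,0.0277,0,0,0,7.58,255,0.0142,0.0277,0,0,0,7.58,255,0.0142,0.0277,0,0,0,7.58,255,0.0142,0.0277,0,0,0,7.58,255,0.0142,0.0277,0,0,0,7.58,255,0.0142,0.0277,0,0,0,7.58,255,0.0142,0.0277,0,0,0,7.58,255,0.0142,0.0277,0,0,0,7.58,255,0,0,0,0,0,0,255]'
python3 -m inch '[0,0,0,0,0,0,255,0,0,0,0,0,0,255,0,0,0,0,0,0,255]'
```

```text
time: 19.2
tool_pos: [547.3, 140.3, 111.9]
tcp_rot: [-179.9, -0.1, 95.0]
ft_force: [0.1, -0.9, -0.2]
finger_gap: 47.5
time: 19.5
tool_pos: [546.6, 136.5, 112.8]
tcp_rot: [-179.9, 0.0, 94.5]
ft_force: [0.3, 0.4, 0.2]
finger_gap: 47.6
```

```bash
python3 -m inch '[0,0.001,-0.02,0,0,0,255,0,0,-0.025,0,0,0,255,0,0,-0.025,0,0,0,255,0,0,-0.01,0,0,0,255,0,0,-0.006,0,0,0,255,0,0,-0.005,0,0,0,255,0,0,-0.004,0,0,0,255,0,0,0,0,0,0,255,0,0,0,0,0,0,255]'
python3 -m inch '[0,0,-0.002,0,0,0,255,0,0,-0.001,0,0,0,255,0,0,0,0,0,0,255,0,0,0,0,0,0,255]'
```

```text
time: 20.4
tool_pos: [547.7, 138.5, 19.0]
tcp_rot: [179.9, -0.0, 94.6]
ft_force: [-0.1, 0.4, -1.2]
finger_gap: 47.7
time: 20.8
tool_pos: [547.1, 138.5, 15.3]
tcp_rot: [-180.0, -0.0, 94.6]
ft_force: [0.3, 0.7, -0.2]
finger_gap: 47.5
```

```bash
python3 -m inch '[0,0,-0.001,0,0,0,255,0,0,-0.001,0,0,0,255,0,0,0,0,0,0,255]'
python3 -m inch '[0,0,-0.001,0,0,0,255,0,0,0,0,0,0,255]'
```

```text
time: 21.1
tool_pos: [547.4, 138.4, 13.6]
tcp_rot: [180.0, 0.0, 94.6]
ft_force: [-1.1, 0.4, 2.5]
finger_gap: 47.7
time: 21.3
tool_pos: [547.8, 138.5, 13.6]
tcp_rot: [179.9, -0.0, 94.6]
ft_force: [-4.0, -1.0, 10.2]
finger_gap: 47.2
```

```bash
python3 -m inch '[0,0,0.001,0,0,0,50,0,0,0,0,0,0,50,0,0,0,0,0,0,50,0,0,0,0,0,0,50,0,0,0.02,0,0,0,50,0,0,0.025,0,0,0,50,0,0,0.025,0,0,0,50,-0.02,-0.0016,0,0,0,0,255,-0.02,-0.0016,0,0,0,0,255,-0.017,-0.0014,0,0,0,0,255]'
python3 -m inch '[0,0,0,0,0,0,255,0,0,0,0,0,0,255,0,0,0,0,0,0,255,0,0,-0.02,0,0,0,255,0,0,-0.02,0,0,0,255,0,0,-0.015,0,0,0,255,0,0,0,0,0,0,255]'
python3 - <<'E'
from h import *
q,d2=r.snapshot('side')
cv2.imwrite('pics/c5.png',cv2.resize(q[100:190,220:320],None,fx=5,fy=5,interpolation=2)[...,::-1])
E
```

```text
time: 22.3
tool_pos: [489.4, 133.7, 83.3]
tcp_rot: [-180.0, 0.0, 94.6]
ft_force: [0.2, -0.1, -0.7]
finger_gap: 25.9
time: 23.0
tool_pos: [488.7, 133.5, 25.8]
tcp_rot: [-179.8, 0.0, 94.6]
ft_force: [-1.0, 0.5, 0.1]
finger_gap: 0.3
```

View pics/c5.png

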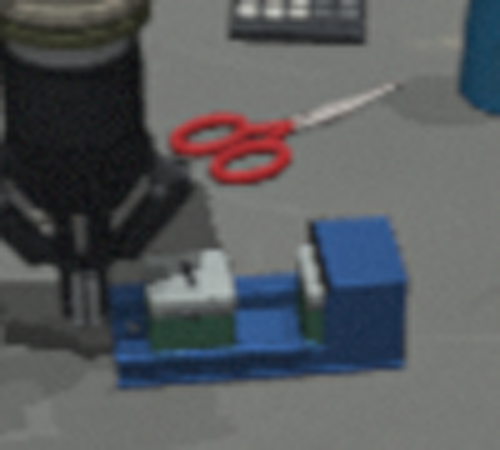

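The empty tin stands straight at (190,300), with a gap to the full one at (313,290), which is still home. Push it in; contact with the full tin is expected at TCP x ≈ 550.5.

```bash
python3 -m inch '[0.006,0.0005,0,0,0,0,255,0.006,0.0005,0,0,0,0,255,0.004,0.0003,0,0,0,0,255,0.004,0.0003,0,0,0,0,255,0.005,0.0004,0,0,0,0,255,0.005,0.0004,0,0,0,0,255,0.005,0.0004,0,0,0,0,255,0.005,0.0004,0,0,0,0,255,0.005,0.0004,0,0,0,0,255,0.004,0.0003,0,0,0,0,255]'
python3 -m inch '[0.003,0.0002,0,0,0,0,255,0.002,0.0002,0,0,0,0,255,0.002,0.0002,0,0,0,0,255,0.001,0.0001,0,0,0,0,255,0.001,0.0001,0,0,0,0,255,0,0,0,0,0,0,255]'
python3 -m inch '[0.001,0.0001,0,0,0,0,255,0.001,0.0001,0,0,0,0,255,0,0,0,0,0,0,255]'
```

```text
time: 24.05
tool_pos: [539.6, 137.8, 28.3]
tcp_rot: [180.0, -0.0, 94.6]
ft_force: [-0.7, -1.3, 0.7]
finger_gap: 0.4
time: 24.65
tool_pos: [548.2, 138.5, 28.3]
tcp_rot: [180.0, -0.0, 94.6]
ft_force: [0.6, 0.8, 0.0]
finger_gap: 0.3
time: 24.95
tool_pos: [550.2, 138.7, 28.3]
tcp_rot: [-180.0, 0.0, 94.6]
ft_force: [-0.8, -0.6, 0.2]
finger_gap: -0.2
```

```bash
python3 -m inch '[0.001,0.0001,0,0,0,0,255,0,0,0,0,0,0,255]'
python3 -m inch '[0.001,0.0001,0,0,0,0,255,0,0,0,0,0,0,255]'
```

```text
time: 25.15
tool_pos: [550.5, 138.9, 28.2]
tcp_rot: [-179.9, -0.0, 94.6]
ft_force: [-5.3, 0.2, 3.5]
finger_gap: 0.1
time: 25.35
tool_pos: [550.5, 138.9, 28.2]
tcp_rot: [-179.8, 0.0, 94.6]
ft_force: [-10.3, -0.9, 8.2]
finger_gap: 0.6
```

It meets at 550.5, exactly as predicted. Back off, clear the view and check.

```bash
python3 -m inch '[-0.004,-0.0003,0,0,0,0,255,-0.008,-0.0006,0,0,0,0,255,-0.02,-0.0016,0,0,0,0,255,-0.01,-0.0008,0.02,0,0,0,255,0,0,0.04,0,0,0,255,-0.02,-0.03,0.04,0,0,0,255,-0.02,-0.04,0.03,0,0,0,255,-0.02,-0.04,0.03,0,0,0,255,-0.01,-0.04,0.02,0,0,0,255,0,-0.04,0,0,0,0,255]'
python3 -m inch '[-0.01,-0.04,0.0,0,0,0,255,-0.01,-0.04,0,0,0,0,255,-0.01,-0.04,0,0,0,0,255,0,-0.04,0,0,0,0,255,0,0,0,0,0,0,255]'
python3 - <<'E'
from h import *
p,d=r.snapshot('top');q,d2=r.snapshot('side');s=r.sense();print(s['tool_pos'],s['ft_force'])
H=np.zeros((480,780,3),np.uint8)
H[:480,:360]=cv2.resize(p[145:265,130:220],None,fx=4,fy=4,interpolation=2);H[:360,370:780]=cv2.resize(q[80:200,200:320],(410,360),interpolation=2)
cv2.imwrite('pics/c6.png',H[...,::-1])
h=cv2.cvtColor(p,cv2.COLOR_RGB2HSV);m=(h[...,1]<45)&(h[...,2]>140)
for c in rects(m,60,1200):
    M=cv2.moments(c);u=M['m10']/M['m00'],M['m01']/M['m00']
    if 140<u[0]<430 and 150<u[1]<320:
        R=wrect('top',c,50);dx=np.array(R[0])-[588,140.5];a=np.radians(4.6)
        print(np.round(u,1),[np.round(x,1) for x in R],'rack',np.round([dx@[np.cos(a),np.sin(a)],dx@[-np.sin(a),np.cos(a)]],1))
E
```

```text
time: 26.35
tool_pos: [445.1, -48.0, 205.0]
tcp_rot: [179.6, 0.1, 94.6]
ft_force: [0.6, -0.6, -0.6]
finger_gap: -0.1
time: 26.85
tool_pos: [413.6, -210.5, 201.3]
tcp_rot: [180.0, 0.1, 94.3]
ft_force: [-0.6, 0.4, 0.6]
finger_gap: -0.4
[ 413.94300652 -207.04847841  200.8939864 ] [0.29834906 1.05913004 0.59220181]
[272.6 206.4] [array([585.3, -59.2]), array([21.8, 45. ]), np.float64(0.2)] rack [ -18.7 -198.8]
[342.9 205.5] [array([ 588. , -196.2]), array([45.4, 45.8]), np.float64(28.5)] rack [ -27.  -335.7]
[169.8 204.1] [array([590.3, 142.6]), array([53.6, 45.3]), np.float64(2.5)] rack [2.4 1.9]
[418.1 186.1] [array([ 627.5, -343.5]), array([66.3, 68.4]), np.float64(87.9)] rack [   0.6 -485.6]
```

View pics/c6.png

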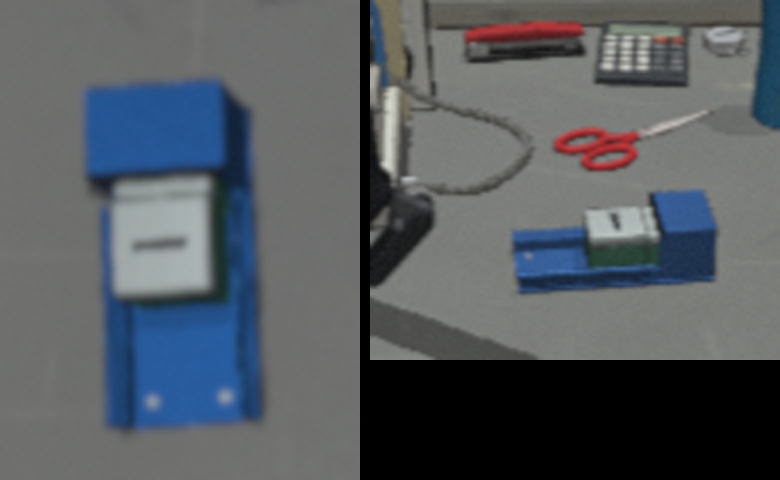

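Both lids are flush against each other, the rear edge is at rack x ≈ -25 (expected -26), and the full tin sticks out of the hood. Tin C, the eraser and the tape are unmoved. Handing in.

```bash
python3 -m inch '[0,0,0,0,0,0,255,0,0,0,0,0,0,255,0,0,0,0,0,0,255]'; python3 -c "
from bench import r
print(r.hand_in())"
```

```text
time: 27.25
tool_pos: [414.7, -205.5, 201.1]
tcp_rot: [180.0, -0.0, 94.7]
ft_force: [-0.3, 0.2, 0.4]
finger_gap: 0.6
the job is handed in; nothing more can be done
None
```

The full tin is in the rack against the stop, one empty tin is right behind it, and I handed the job in at about 27 s. No verdict was reported.

- **Full tin:** the one that stood at (434, -286) was full, weighing 4.3 N at rest (about 0.44 kg). I set it in the open end and slid it under the hood until it met the stop. There the force rose to about 16 N with no further motion.
- **Empty tin:** the one at (420, -111) weighed about 1 N. I slid it in behind the full tin and met it at x = 550.5 mm, exactly one tin length short of the first.
- **Third tin:** it was never lifted or touched, so I took it as empty by elimination. It still stands at (588, -197), well clear of the rack.

**Last checks:**
- In the final pictures the two lids sit flush against each other. The rear edge measured about -25 mm in the rack, against -26 mm expected.
- The eraser and the tape roll measured unmoved. I did not re-measure the glue stick, but the arm never went near it.
- The one small disagreement is that the top view put the tins about 2 mm off the lane's centre line, within the ±8 mm allowed and my error in locating the rack.

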